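Open the slicer's latched guard and gauge its blade gap

TASK

Open the bench slicer's guard cover fully: hold its release tab pressed down while sliding the cover along its rails, in one motion, to the end stop. Then take the gauge with the flat rectangular handle from its dock, lower its tongue into the uncovered blade gap until the shoulder plate sits flat on the deck, and leave it standing there; do not drop it in from above. Leave the other gauge and everything else on the table where it is.

Things in the scene. Friction and masses are not known exactly. Their poses are not given: they have to be found in the camera images.
- slicer: Bench slicer, a low aluminium box 136 mm (its x) by 290 mm (its y) by 60 mm high to its deck, fixed to the table. Origin under the centre; z up. Its y axis is the direction in which the cover opens. Two steel rails run along y at x = -67..-49 and 49..67 mm, tops at z = 75 mm; a motor hump at the +y end (y = 99 to 145 mm) rises to z = 96 mm.
- gap (a point): Centre of the mouth of the slicer's blade gap, at deck level (60 mm above the table), 100 mm from the slicer's origin towards its -y. Slot 41 mm long along the slicer's x, 10 mm wide along its y, 44 mm deep, mouth bevelled 3 mm all round. The deck around it is bare and flat, but at the start the cover lies over it.
- cover (a joint): Steel guard cover, a 98 x 140 mm plate 5 mm thick (top face 67 mm above the table) that slides along the slicer's y between the rails. Joint in m: 0 closed over the gap, 0.090 fully open (end stop). Closed it spans y = -140 to 0 mm of the slicer. Sliding friction about 2 N. A ratchet of notches, one every 18 mm, locks it both ways whenever the release tab is up; the last notch is the fully open position (2 mm play).
- tab (a joint): Release tab, in the cover. Joint in m, 0 up, 0.007 fully down (stop). Spring: about 2 N to start, 6 N fully down. The cover is free to slide only while the tab is at least 0.004 down, so it has to be held down throughout the slide; it springs up in a notch when let go.
- tab_top (a point): Centre of the top face of the release tab, a ribbed dark plastic pad 38 mm (slicer's x) by 31 mm (slicer's y), which stands 9 mm proud of the cover when up (76 mm above the table) and moves with cover and tab. With the cover closed it lies 26 mm from the slicer's origin towards its -y.
- rib (a point): Middle of the top edge of the push rib, an upright steel wall on the cover just behind the tab, on the opening (+y) side: 50 mm wide (slicer's x), 7 mm thick, top 20 mm above the cover plate (87 mm above the table), its centre 21.5 mm from the tab's centre, so that its near face is 18 mm from the tab's centre. Pushing on its near face with the finger that presses the tab drives the cover open.
- flat_gauge: Steel gauge with a flat rectangular dark handle, 140 g, standing in a dock. Origin at the centre of the underside of its shoulder plate (60 mm along its x, 28 mm along its y, 8 mm thick). Above the plate: handle 44 mm (x) by 16 mm (y), from 8 to 58 mm above the origin. Below: tongue 34 mm wide (x), 6 mm thick (y), 32 mm long, its last 6 mm narrowed to 28 x 3 mm. z up. The two ways round are the same.
- round_gauge: The other gauge: same plate and tongue, but a round dark knob (34 mm across, 34 to 58 mm above the origin) on a thin stem. Not to be used. It is in the other dock; which dock is where varies.
- dock_a: White plastic block 84 (x) by 60 (y) by 46 mm high with a 43 x 11 mm slot along its x, 40 mm deep, in which the flat gauge stands at the start, its shoulder plate on the top. Fixed. Origin under its centre.
- dock_b: The same block, holding the round gauge.
- bowl: Bystander: steel bowl, 120 mm across, 55 mm high; origin at its underside. Leave alone.
- oil_bottle: Bystander: amber bottle, 66 mm across, 220 mm high; origin at its underside. Leave alone.
- jar: Bystander: glass jar, 72 mm across, 90 mm high; origin at its underside. Leave alone.
- can: Bystander: steel can, 74 mm across, 100 mm high; origin at its underside. Leave alone.
- spoon: Bystander: kitchen spoon lying flat; origin at its underside. Leave alone.
- mug: Bystander: white mug, 80 mm across, 90 mm high; origin at its underside. Leave alone.
Mind the look-alikes: they are no part of the job. Leave any red look-alike of the flat_gauge alone.

How it is judged:
By the outcome, as a careful person would: the job done as asked, in the order asked, and still so for the second after the job is handed in, with the robot touching nothing.
It also fails if it takes over 58 s, if anything falls off the work surface, if the arm or the gripper's body presses on something with over 40 N, if the wrist force passes 120 N, or if a joint passes its speed limit or range.

ROBOT

A 7-joint arm with a two-finger parallel gripper is mounted at the origin on the work surface. World frame = base frame: x ahead of the robot, y to its left, z up, the work surface at z = 0. Lengths are in mm, angles in rad, forces in N, time in s.
With the tool pointing down it reaches from about 425 to 1025 mm from the base axis. Payload 9.4 kg.
Tool frame: the origin (TCP) lies at the centre of the arm's flange, where the gripper is bolted on; the fingertips stand 186 mm ahead of it and the grasp point (between the pads) lies 167 mm ahead of it; z points along the fingers, y is the direction in which the jaws open and shut (so a half turn about z gives the same grasp; the last joint's range is limited). The gripper opens to 93 mm and grips with 3 to 60 N. Pads are 15 mm wide; open, the fingers measure 128 mm over their backs; the gripper's body (75 mm by 188 mm) begins 65 mm behind the grasp point.
Start: joints at [1.254, 0.599, -0.003, 1.599, 0.002, 0.943, -0.08], TCP at [172.192, -704.255, 404.718] pointing down, gripper open.
Joint ranges: [-2.57, 2.57], [-0.35, 1.97], [-1.29, 1.29], [0.11, 2.56], [-1.05, 4.19], [0.11, 1.86], [-2.63, 2.63]. Speed limits (rad/s): [2.22, 2.22, 3.01, 3.01, 3.14, 3.14, 3.14].

INTERFACE

Orientations are given as a unit quaternion [w, x, y, z].
In Python, from station import * gives the robot as it stands.
- The arm moves only by the tool send_rows, never from a script. Its argument "commands" is a list of rows, each a list of 3 entries, a list of its own where there are three numbers: the shift along the world's x, y, z in units of 25 mm (1.0 is 25 mm), then the turn, a rotation vector about the world's x, y, z in units of 8 degrees (1.0 is 8 degrees), then the finger opening in mm, from 0 to 93. A call has 1 to 10 rows; each row shifts and turns the commanded pose from where the row before left it; what a row does not reach is not made up. A row lasts 1/8 s, in which the tool goes at most 62.5 mm and 10.7 degrees, less where a joint would pass 70% of its speed; a pose out of reach is approached as far as the arm can. A call is refused whole if a number of a shift passes 1 or a number of a turn 1, either way. A call with a gripper value outside its range is refused whole. The fingers move at their own pace and stop on an object; the grip force is fixed at half the most. Time passes only in rows, so rows that do not move let the fingers close. It gives the time, the measured TCP pose, the force and the opening at its end, in the units of the state.
- get_state(): the state, without advancing time (a new reading comes with each control period).
- snapshot(name): name is "scene" or "top" or "wrist"; returns the picture (420x560x3 uint8, red, green, blue); there is no depth.
- camera_info(name): a dict with "camera_matrix" (3x3 intrinsics, pixels), "D" ([k1, k2, p1, p2, k3] as OpenCV has them; the pictures are not rectified), "R" (3x3) and "t" (3): a world point X has camera coordinates R X + t; the wrist camera has in their place "mount" (4x4, takes a point from camera to tool coordinates, whose origin is the TCP and whose axes are the flange's). Camera axes: x right, y down, z forward; pixel columns grow to the right and rows downward; lengths in mm; the calibration is good to about 2 mm. A picture is of the moment at which its call begins: read the wrist's pose just before it. camera_info takes no time and is no camera call.
- close_job(): hands the job in, once; it reports no verdict.
The state is a dict: "time_s": time; "joint_pos": joint angles; "dq": joint speeds; "joint_torque": joint torques, N m; "eef_pos": TCP position; "eef_rot": TCP orientation; "contact_force": force on the tool from outside, world axes, zero at the start; "ft_torque": the same for the moment, N m; "opening": finger opening in mm.
Only numpy, scipy, OpenCV 4.12 (cv2) and the standard library are available. Lean on these libraries where they do the work, as an engineer would, in place of code of your own. Each camera call takes 0.05 s, during which the arm holds its last target.

## Working session

There is one attempt and no reset: what is moved stays moved. The work goes in short steps, Python scripts to look and compute and a tool call to move; the robot and the scene stay as the last step left them, time stands still between calls to the robot, and variables do not carry over. Pictures are saved under pics/ and viewed, and the job is handed in when it is done.

Besides the shell and the picture viewer there is one more tool, called by a JSON object that holds its "op" and its "data". send_rows: Moves the arm, as the interface text tells. Its arguments: {"type":"object","properties":{"commands":{"type":"array"}},"required":["commands"]}

```bash
mkdir -p pics; ls; python3 - <<'E'
from station import *
import cv2
s=get_state(); print(s)
for n in ["scene","top","wrist"]:
    print(n,camera_info(n))
    im=snapshot(n); cv2.imwrite(f"pics/{n}0.png",im[:,:,::-1])
E
```

```text
pics
{'time_s': 0.0, 'joint_pos': array([ 1.25425924,  0.60008315, -0.00251746,  1.60009258,  0.00179993,
        0.94289036, -0.07979069]), 'dq': array([-0.00055324,  0.00069883,  0.00143151, -0.00145086, -0.00182786,
       -0.00077761, -0.0001467 ]), 'joint_torque': array([-2.98435098e-04, -7.65093184e+01,  1.49714839e+00, -2.52364433e+01,
       -5.23622171e-02,  1.67688215e-02,  1.48353015e-04]), 'eef_pos': array([ 172.17001614, -704.06429885,  403.90377894]), 'eef_rot': array([-7.17668736e-04,  9.92815338e-01,  1.19654353e-01, -1.62324997e-04]), 'contact_force': array([-0.65528924,  0.08249752, -0.22825412]), 'ft_torque': array([-0.0369903 ,  0.03689103,  0.02238352]), 'opening': 92.88893819760493}
scene {'camera_matrix': array([[512.86857964,   0.        , 285.36750289],
       [  0.        , 512.86857964, 214.12679942],
       [  0.        ,   0.        ,   1.        ]]), 'D': array([-0.15825373,  0.        ,  0.        ,  0.        ,  0.        ]), 'R': array([[-0.33177994,  0.94325946, -0.01355209],
       [ 0.55392397,  0.18316728, -0.81216869],
       [-0.7636035 , -0.276
[... 451 characters left out ...]
72,  0.00466778, -0.98641807]]), 't': array([  12.67083609,  571.67294358, 1122.35892918])}
wrist {'camera_matrix': array([[328.51339692,   0.        , 281.28971798],
       [  0.        , 328.51339692, 210.75308366],
       [  0.        ,   0.        ,   1.        ]]), 'D': array([-0.05962383,  0.        ,  0.        ,  0.        ,  0.        ]), 'mount': array([[-3.11526279e-04, -9.58559252e-01, -2.84893074e-01,
         7.90133580e+01],
       [ 9.99999754e-01, -1.19548948e-04, -6.91246890e-04,
         9.17039510e-01],
       [ 6.28542434e-04, -2.84893219e-01,  9.58559053e-01,
         1.98833447e+01],
       [ 0.00000000e+00,  0.00000000e+00,  0.00000000e+00,
         1.00000000e+00]])}
```

View pics/scene0.png

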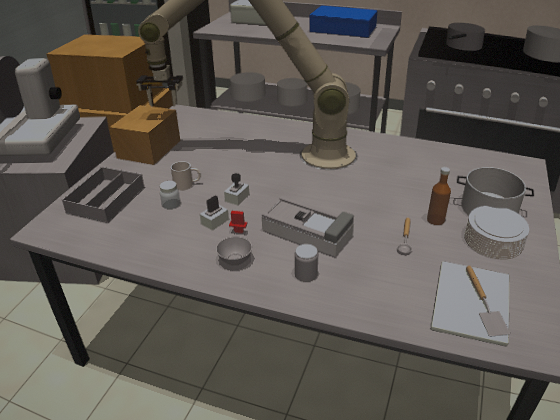

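View pics/top0.png

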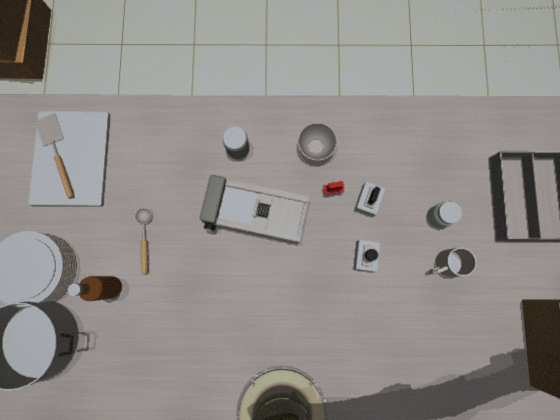

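View pics/wrist0.png

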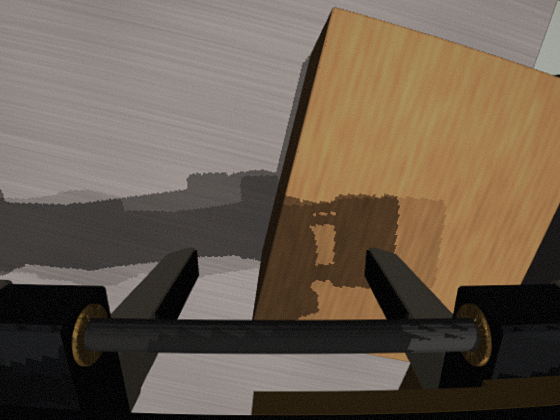

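The scene picture shows the slicer mid-table, hump end to the right at (340,222). The docks are at (213,212) with the flat gauge and (236,190) with the round gauge, and the red look-alike is at (237,220). The wrist starts over a wooden block. I'll enlarge the top view next.

```bash
python3 - <<'E'
import cv2
im=cv2.imread("pics/top0.png")
cv2.imwrite("pics/topA.png",cv2.resize(im[165:255,190:320],None,fx=6,fy=6,interpolation=cv2.INTER_CUBIC))
cv2.imwrite("pics/topB.png",cv2.resize(im[170:280,310:410],None,fx=5,fy=5,interpolation=cv2.INTER_CUBIC))
E
```

```text
(no output)
```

View pics/topA.png

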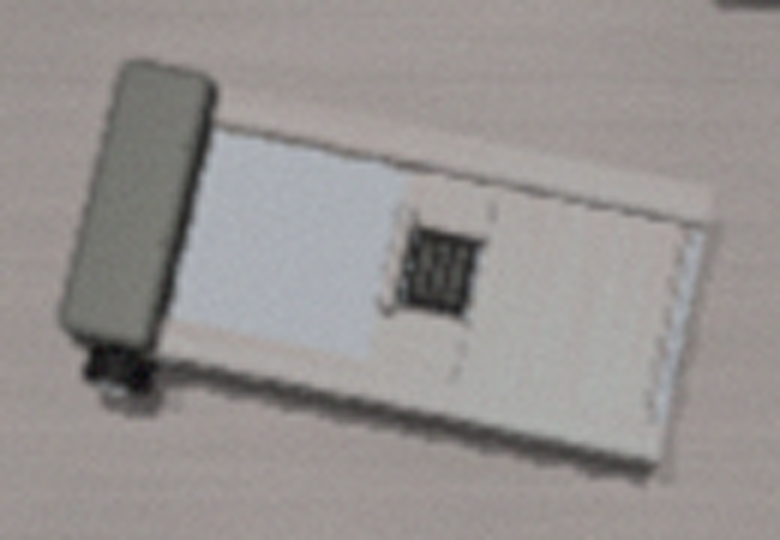

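View pics/topB.png

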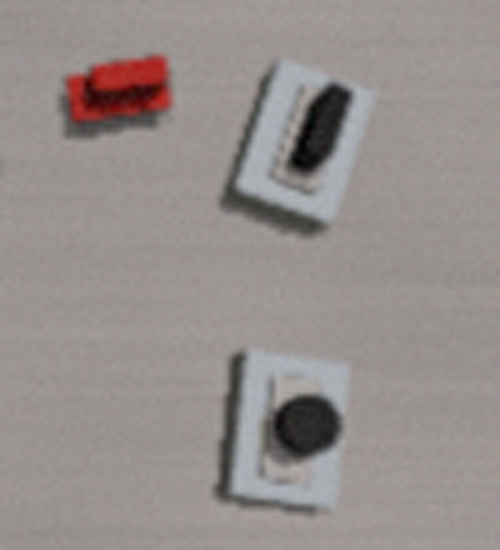

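```bash
cat > h.py <<'E'
import numpy as np, cv2
from station import *
from scipy.spatial.transform import Rotation as Rn
def cam(n,s=None):
    c=camera_info(n)
    if n=="wrist":
        w,x,y,z=s["eef_rot"]; Rt=Rn.from_quat([x,y,z,w]).as_matrix()
        M=c["mount"]; Rc=Rt@M[:3,:3]; tc=Rt@M[:3,3]+s["eef_pos"]
        return c["camera_matrix"],c["D"],Rc.T,-Rc.T@tc
    return c["camera_matrix"],c["D"],np.array(c["R"]),np.array(c["t"])
def unproj(C,px,z):
    K,D,R,t=C
    u=cv2.undistortPoints(np.array([[px]],float),K,D)[0,0]
    d=R.T@np.array([u[0],u[1],1]); o=-R.T@t
    return o+d*(z-o[2])/d[2]
def proj(C,X):
    K,D,R,t=C
    return cv2.projectPoints(np.array(X,float).reshape(-1,3),cv2.Rodrigues(R)[0],t,K,D)[0].reshape(-1,2)
def fit(C,pts,loc,x0):
    # pts pixels, loc local 3d pts (z = world height); returns x,y,yaw
    from scipy.optimize import least_squares
    def f(p):
        c,s=np.cos(p[2]),np.sin(p[2]); L=np.array(loc,float)
        W=np.c_[p[0]+c*L[:,0]-s*L[:,1],p[1]+s*L[:,0]+c*L[:,1],L[:,2]]
        return (proj(C,W)-np.array(pts)).ravel()
    r=least_squares(f,x0); return r.x,r.fun.reshape(-1,2)
E
python3 - <<'E'
from h import *
C=cam("top")
A=lambda u,v:((u+.5)/6+190-.5,(v+.5)/6+165-.5)
B=lambda u,v:((u+.5)/5+310-.5,(v+.5)/5+170-.5)
for n,p,z in [("tab",A(438,272),76),("r1",A(714,190),75),("r2",A(655,463),75),("h1",A(125,62),96),("h2",A(215,80),96),("h3",A(62,325),96),("h4",A(152,348),96),
 ("d",B(278,62),46),("d",B(373,92),46),("d",B(330,222),46),("d",B(237,187),46)]:
    print(n,unproj(C,p,z).round(1))
# slicer x axis: hump +y toward world +y (left). up in image = world x
p,r=fit(C,[A(438,272),A(714,190),A(655,463),A(62,325),A(125,62)],[[0,-26,76],[67,-145,75],[-67,-145,75],[-68,145,96],[68,145,96]],[500,0,0.2]);print("slicer",p,r.round(1).tolist())
p,r=fit(C,[B(278,62),B(373,92),B(330,222),B(237,187)],[[42,30,46],[42,-30,46],[-42,-30,46],[-42,30,46]],[500,-250,-0.3]);print("dockA",p,r.round(1).tolist())
E
```

```text
tab [567.5  56.7  76. ]
r1 [608.2 -75.6  75. ]
r2 [476.7 -46.7  75. ]
h1 [664.9 206.1  96. ]
h2 [656.3 163.   96. ]
h3 [538.2 231.5  96. ]
h4 [527.6 189.1  96. ]
d [ 657.9 -246.4   46. ]
d [ 639.9 -302.1   46. ]
d [ 561.7 -273.9   46. ]
d [ 582.3 -220.    46. ]
slicer [ 5.72248554e+02  7.94682578e+01 -2.08546006e-01] [[0.9, 0.2], [0.2, 0.1], [0.6, 0.0], [-1.4, 0.9], [-0.4, -1.3]]
dockA [ 6.10498365e+02 -2.60590721e+02 -3.41221482e-01] [[-0.0, -0.7], [0.3, -0.1], [0.3, 0.3], [-0.6, 0.5]]
```

{"op": "send_rows", "data": {"commands": [[[0.6,0.8,1],[0,0,0],93],[[0.8,1,0.6],[0,0,0],93],[[0.8,1,0],[0,0,0],93],[[0.8,1,0],[0,0,0],93],[[0.8,1,0],[0,0,0],93],[[0.8,1,0],[0,0,0],93],[[0.8,1,0],[0,0,0],93],[[0.8,1,0],[0,0,0],93],[[0.8,1,0],[0,0,0],93],[[0.8,1,0],[0,0,0],93]]}}

```text
time_s: 1.4
eef_pos: [367.7, -458.3, 444.6]
eef_rot: [-0.0, 0.993, 0.12, -0.0]
contact_force: [0.7, -0.4, -0.7]
opening: 93.2
```

{"op": "send_rows", "data": {"commands": [[[0.8,1,0],[0,0,0],93],[[0.8,1,0],[0,0,0],93],[[0.8,1,0],[0,0,0],93],[[0.8,1,0],[0,0,0],93],[[0.8,1,0],[0,0,0],93],[[0.8,1,0],[0,0,0],93],[[0.8,1,0],[0,0,0],93],[[0.4,0.8,0],[0,0,0],93],[[0,0,0],[0,0,0],93],[[0,0,0],[0,0,0],93]]}}

```text
time_s: 2.65
eef_pos: [516.7, -265.1, 444.6]
eef_rot: [0.0, 0.993, 0.119, -0.0]
contact_force: [-0.1, -1.3, 0.2]
opening: 92.9
```

```bash
python3 - <<'E'
from h import *
s=get_state(); print(s["time_s"],s["eef_pos"],s["eef_rot"],s["dq"].round(3))
im=snapshot("wrist"); cv2.imwrite("pics/w1.png",im[:,:,::-1])
E
```

```text
2.65 [ 516.66156709 -265.1067581   444.63452568] [ 2.00489856e-04  9.92863954e-01  1.19251959e-01 -3.13855907e-04] [ 0.011 -0.003  0.006  0.002 -0.    -0.    -0.002]
```

View pics/w1.png

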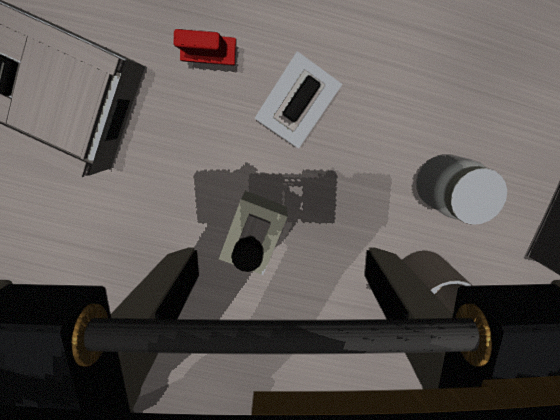

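The wrist view shows the flat gauge's dock at (300,100), the red look-alike at (205,47) and the round gauge at (255,235).

```bash
python3 - <<'E'
import cv2
im=cv2.imread("pics/w1.png")
cv2.imwrite("pics/w1a.png",cv2.resize(im[45:155,250:350],None,fx=5,fy=5,interpolation=cv2.INTER_CUBIC))
E
```

```text
(no output)
```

View pics/w1a.png

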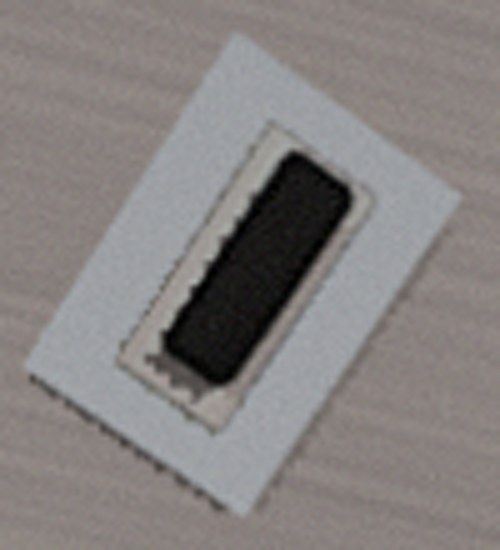

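```bash
python3 - <<'E'
from h import *
s=get_state(); C=cam("wrist",s)
B=lambda u,v:((u+.5)/5+250-.5,(v+.5)/5+45-.5)
g=lambda hx,hy,z:[[hx,hy,z],[hx,-hy,z],[-hx,-hy,z],[-hx,hy,z]]
d=[B(237,33),B(462,197),B(243,516),B(27,368)]; q=[B(270,122),B(374,196),B(218,433),B(120,358)]
for P,L in [(d,g(42,30,46)),(q,g(30,14,54)),(d+q+[B(259,267)],g(42,30,46)+g(30,14,54)+[[0,0,104]])]:
    p,r=fit(C,P,L,[610,-260,-.34]); print(p.round(3),r.round(1).tolist())
print(unproj(C,B(259,267),104))
E
```

```text
[ 6.10588e+02 -2.62042e+02 -3.52000e-01] [[-0.0, -0.3], [0.3, -0.0], [0.4, 0.5], [-0.7, -0.1]]
[ 6.11062e+02 -2.62262e+02 -3.50000e-01] [[0.0, -0.8], [0.8, -0.0], [0.4, 0.2], [-1.3, 0.7]]
[ 6.10924e+02 -2.62183e+02 -3.52000e-01] [[0.1, -0.6], [0.5, -0.3], [0.6, 0.2], [-0.5, -0.3], [-0.0, -0.7], [0.8, 0.2], [0.2, 0.3], [-1.4, 0.7], [-0.3, 0.5]]
[ 611.47068597 -262.35301628  104.        ]
```

{"op": "send_rows", "data": {"commands": [[[0.15,1,0],[0,0,0.5],0],[[0.15,1,0],[0,0,1],0],[[0.15,1,0],[0,0,1],0],[[0.15,1,0],[0,0,1],0],[[0.15,1,0],[0,0,1],0],[[0.15,1,0],[0,0,1],0],[[0.15,1,0],[0,0,1],0],[[0.15,1,0],[0,0,1],0],[[0.15,1,0],[0,0,0.5],0],[[0.15,1,0],[0,0,0],0]]}}

```text
time_s: 3.95
eef_pos: [554.6, -12.8, 444.8]
eef_rot: [-0.0, 0.778, 0.628, 0.0]
contact_force: [-0.2, -0.4, 0.6]
opening: 0.8
```

{"op": "send_rows", "data": {"commands": [[[0,1,0],[0,0,0],0],[[0,0.5,0],[0,0,0],0],[[0,0,0],[0,0,0],0],[[0,0,0],[0,0,0],0]]}}

```text
time_s: 4.45
eef_pos: [554.7, 22.4, 444.6]
eef_rot: [0.0, 0.779, 0.627, -0.0]
contact_force: [-0.1, -0.2, 0.1]
opening: 0.5
```

```bash
python3 - <<'E'
from h import *
import pickle
s=get_state(); print(s["time_s"],s["eef_pos"],s["eef_rot"],s["joint_pos"].round(2),s["contact_force"])
pickle.dump(s,open("s2.pkl","wb"))
im=snapshot("wrist"); cv2.imwrite("pics/w2.png",im[:,:,::-1])
E
```

```text
4.45 [554.6756998   22.41374341 444.64099806] [ 1.88956701e-04  7.78855813e-01  6.27202928e-01 -2.70542373e-04] [ 0.17  0.38 -0.42  1.93  0.2   0.88 -0.57] [-0.0763789  -0.15381466  0.13772489]
```

View pics/w2.png

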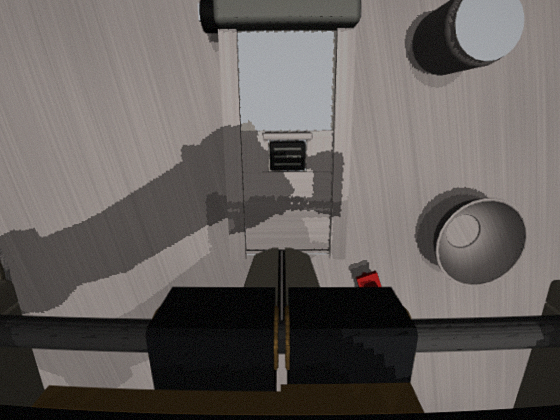

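The wrist now looks straight along the slicer. The tab is at (288,155), the rib top at (288,135), the cover's -y edge at row 249, and the inner rail edges are near columns 243 and 333.

```bash
python3 - <<'E'
import cv2
im=cv2.imread("pics/w2.png")
cv2.imwrite("pics/w2a.png",cv2.resize(im[115:265,200:360],None,fx=4,fy=4,interpolation=cv2.INTER_CUBIC))
E
```

```text
(no output)
```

View pics/w2a.png

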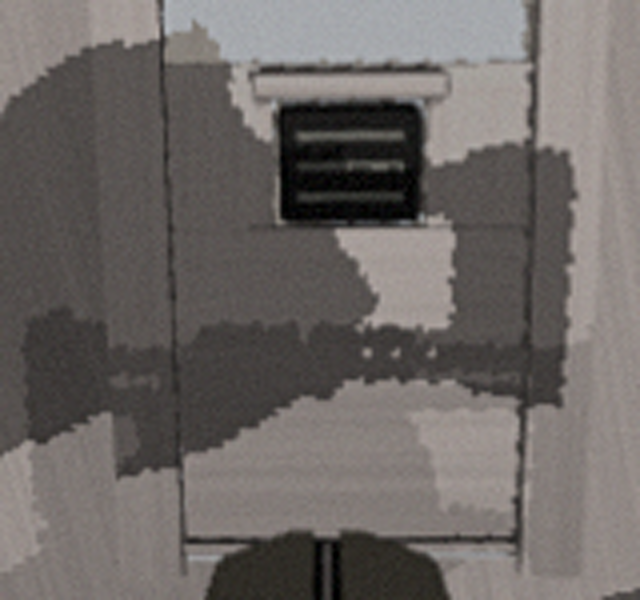

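```bash
python3 - <<'E'
from h import *
import pickle
s=pickle.load(open("s2.pkl","rb")); C=cam("wrist",s)
B=lambda u,v:((u+.5)/4+200-.5,(v+.5)/4+115-.5)
tab=[B(282,104),B(419,104),B(416,219),B(284,219)];tl=[[-19,-10.5,76],[19,-10.5,76],[19,-41.5,76],[-19,-41.5,76]]
cov=[B(163,62),B(530,62),B(185,540),B(518,540)];cl=[[-49,0,67],[49,0,67],[-49,-140,67],[49,-140,67]]
rib=[B(252,71),B(450,71),B(450,98),B(254,98)];rl=[[-25,-1,87],[25,-1,87],[25,-8,87],[-25,-8,87]]
for P,L in [(tab,tl),(cov,cl),(rib,rl),(tab+cov+rib,tl+cl+rl)]:
    p,r=fit(C,P,L,[572,79,-.21]); print(p.round(3),r.round(1).tolist())
    c,sn=np.cos(p[2]),np.sin(p[2]);R=np.array([[c,-sn],[sn,c]])
    for n,l in [("tab",[0,-26]),("press",[0,-18.5]),("gap",[0,-100])]: print(n,(p[:2]+R@l).round(1))
ax=lambda s:Rn.from_quat(np.r_[s["eef_rot"][1:],s["eef_rot"][0]]).as_matrix()
print(ax(s).round(4))
E
```

```text
[ 5.73885e+02  8.16370e+01 -2.15000e-01] [[-1.1, -0.3], [1.1, -0.3], [1.3, 0.4], [-1.3, 0.4]]
tab [568.3  56.2]
press [569.9  63.6]
gap [552.6 -16.1]
[ 5.73359e+02  8.23910e+01 -2.05000e-01] [[0.0, -0.6], [0.5, -1.5], [-0.2, 1.7], [-0.4, 0.9]]
tab [568.1  56.9]
press [569.6  64.3]
gap [553.  -15.5]
[ 5.73782e+02  8.10160e+01 -2.14000e-01] [[0.0, -0.1], [0.3, -0.2], [0.1, 0.1], [-0.4, 0.2]]
tab [568.3  55.6]
press [569.9  62.9]
gap [552.6 -16.7]
[ 5.73685e+02  8.16190e+01 -2.08000e-01] [[-1.2, -0.1], [1.0, -0.4], [1.3, 0.3], [-1.2, 0.5], [0.5, -0.1], [0.9, -0.7], [-0.1, 2.1], [-0.5, 1.5], [-0.2, -0.6], [0.1, -0.9], [-0.1, -0.6], [-0.6, -0.2]]
tab [568.3  56.2]
press [569.9  63.5]
gap [553.  -16.2]
[[ 2.132e-01  9.770e-01 -2.000e-04]
 [ 9.770e-01 -2.132e-01 -6.000e-04]
 [-7.000e-04 -0.000e+00 -1.000e+00]]
```

{"op": "send_rows", "data": {"commands": [[[0.08,0.21,-1],[0,0,0],0],[[0.08,0.21,-1],[0,0,0],0],[[0.08,0.21,-1],[0,0,0],0],[[0.08,0.21,-1],[0,0,0],0],[[0.08,0.21,-1],[0,0,0],0],[[0.08,0.21,-1],[0,0,0],0],[[0.08,0.21,-0.7],[0,0,0],0],[[0,0,0],[0,0,0],0],[[0,0,0],[0,0,0],0]]}}

```text
time_s: 5.62
eef_pos: [568.9, 59.7, 277.8]
eef_rot: [0.0, 0.779, 0.627, 0.0]
contact_force: [0.6, 0.1, 0.1]
opening: 0.4
```

```bash
python3 - <<'E'
from h import *
s=get_state(); print(s["time_s"],s["eef_pos"],s["contact_force"])
im=snapshot("wrist"); cv2.imwrite("pics/w3.png",im[:,:,::-1])
E
```

```text
5.625 [568.91209476  59.72656934 277.79687486] [0.56078278 0.10474122 0.06027684]
```

View pics/w3.png

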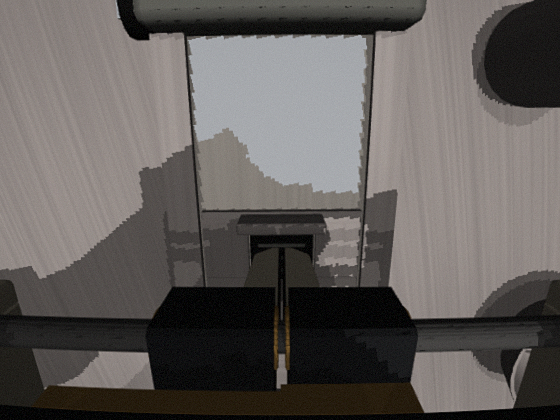

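The fingertips at (281,258) are over the dark tab, just short of the rib front at (282,230). Now I'll press down.

{"op": "send_rows", "data": {"commands": [[[0,0,-0.4],[0,0,0],0],[[0,0,-0.2],[0,0,0],0],[[0,0,-0.1],[0,0,0],0],[[0,0,-0.1],[0,0,0],0],[[0,0,-0.06],[0,0,0],0],[[0,0,0],[0,0,0],0],[[0,0,0],[0,0,0],0]]}}

```text
time_s: 6.55
eef_pos: [568.7, 59.8, 255.9]
eef_rot: [0.0, 0.779, 0.627, -0.0]
contact_force: [-1.5, -2.2, 5.6]
opening: 0.2
```

{"op": "send_rows", "data": {"commands": [[[0.04,0.2,-0.02],[0,0,0],0],[[0.06,0.3,0],[0,0,0],0],[[0.08,0.39,0],[0,0,0],0],[[0.08,0.39,0],[0,0,0],0],[[0.08,0.39,0],[0,0,0],0],[[0.08,0.39,0],[0,0,0],0],[[0.08,0.39,0],[0,0,0],0],[[0.08,0.39,0],[0,0,0],0],[[0.08,0.39,0],[0,0,0],0],[[0.06,0.3,0],[0,0,0],0]]}}

```text
time_s: 7.8
eef_pos: [587.0, 148.2, 255.6]
eef_rot: [0.0, 0.779, 0.627, 0.0]
contact_force: [-0.6, -4.3, 5.8]
opening: 0.4
```

{"op": "send_rows", "data": {"commands": [[[0.04,0.18,0],[0,0,0],0],[[0.02,0.1,0],[0,0,0],0],[[0.01,0.06,0],[0,0,0],0],[[0,0.04,0],[0,0,0],0],[[0,0,0],[0,0,0],0]]}}

```text
time_s: 8.43
eef_pos: [588.3, 153.7, 255.4]
eef_rot: [0.002, 0.78, 0.626, -0.003]
contact_force: [-2.6, -13.3, 12.3]
opening: 0.5
```

{"op": "send_rows", "data": {"commands": [[[0,-0.08,0.1],[0,0,0],0],[[0,0,0.2],[0,0,0],0],[[0,0,0.2],[0,0,0],0],[[-0.05,-0.22,0.2],[0,0,0],0],[[0,0,0.8],[0,0,0],0],[[0,0,1],[0,0,0],0],[[0,-0.4,1],[0,0,0],0],[[0,-1,1],[0,0,0],0],[[0,-1,1],[0,0,0],40],[[0,-1,1],[0,0,0],50]]}}

```text
time_s: 9.68
eef_pos: [587.1, 64.7, 418.8]
eef_rot: [0.0, 0.778, 0.628, 0.0]
contact_force: [0.1, -0.3, 0.2]
opening: 16.1
```

{"op": "send_rows", "data": {"commands": [[[0,-1,1],[0,0,0],50],[[0,-1,1],[0,0,0],50],[[0,-1,0],[0,0,0],50],[[0,0,0],[0,0,0],50],[[0,0,0],[0,0,0],50]]}}

```text
time_s: 10.3
eef_pos: [587.1, -8.8, 467.6]
eef_rot: [-0.0, 0.778, 0.628, 0.0]
contact_force: [-0.8, 1.5, -0.0]
opening: 50.1
```

```bash
python3 - <<'E'
from h import *
import pickle
s=get_state(); print(s["time_s"],s["eef_pos"],s["contact_force"])
pickle.dump(s,open("s4.pkl","wb"))
im=snapshot("wrist"); cv2.imwrite("pics/w4.png",im[:,:,::-1])
E
```

```text
10.3 [587.08538692  -8.78814323 467.6059886 ] [-0.75997573  1.5214669  -0.01380241]
```

View pics/w4.png

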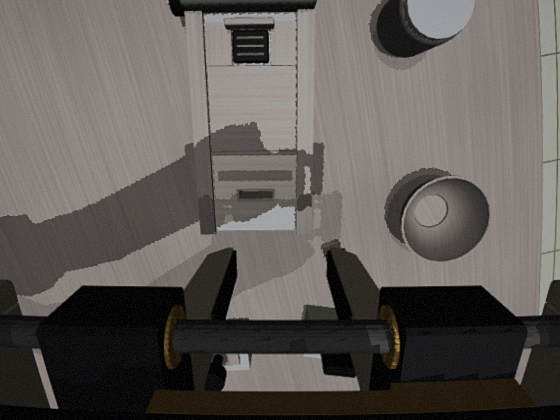

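The cover is open: the tab is now at (250,43), the cover's trailing edge at row 153, and the gap shows at (256,193).

```bash
python3 - <<'E'
import cv2
im=cv2.imread("pics/w4.png")
cv2.imwrite("pics/w4a.png",cv2.resize(im[140:245,190:330],None,fx=5.5,fy=5.5,interpolation=cv2.INTER_CUBIC))
cv2.imwrite("pics/w4b.png",cv2.resize(im[0:90,190:330],None,fx=5.5,fy=5.5,interpolation=cv2.INTER_CUBIC))
E
```

```text
(no output)
```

View pics/w4a.png

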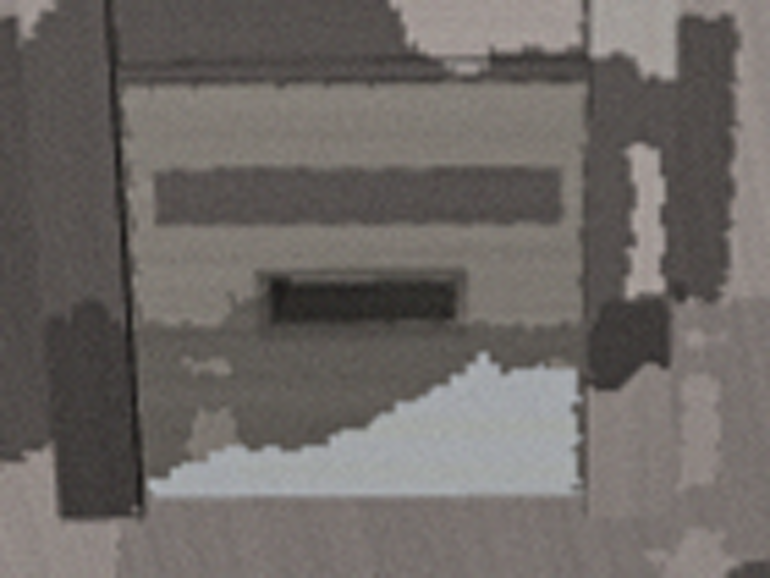

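View pics/w4b.png

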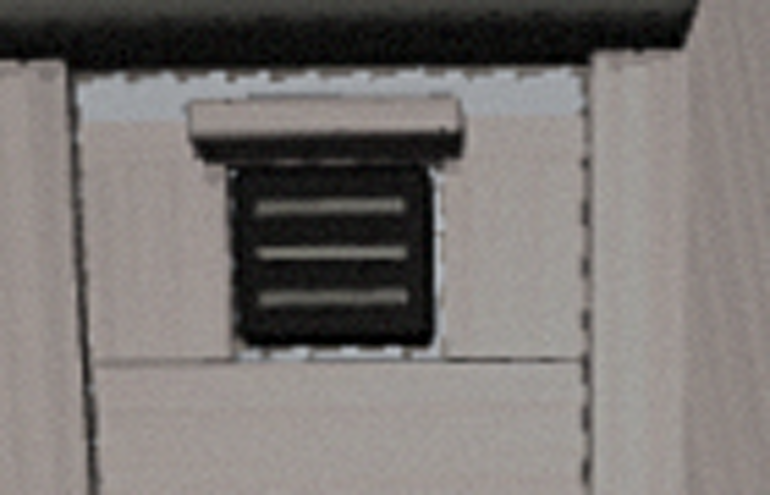

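```bash
python3 - <<'E'
from h import *
import pickle
s=pickle.load(open("s4.pkl","rb")); C=cam("wrist",s)
f=5.5
B=lambda u,v:((u+.5)/f+190-.5,(v+.5)/f+140-.5)
T=lambda u,v:((u+.5)/f+190-.5,(v+.5)/f-.5)
p,r=fit(C,[B(257,270),B(467,270),B(465,334),B(261,334)],[[-23.5,8,60],[23.5,8,60],[23.5,-8,60],[-23.5,-8,60]],[553,-16,-.21]);print("gap",p.round(3),r.round(1).tolist())
tab=T(336,254); print("tab",unproj(C,tab,76))
print("covedge",unproj(C,B(120,66),67),unproj(C,B(588,58),67))
g=p[:2]; y=np.array([-np.sin(-.21),np.cos(-.21)])
print("tab-gap along y",(unproj(C,tab,76)[:2]-g)@y, "edge",(unproj(C,B(360,60),67)[:2]-g)@y)
for a in [(257,270),(467,270),(465,334),(261,334)]: print(unproj(C,B(*a),60))
E
```

```text
gap [ 5.52966e+02 -1.75160e+01 -2.14000e-01] [[-0.4, -0.6], [0.3, -0.6], [0.7, 0.6], [-0.6, 0.6]]
tab [587.05357152 142.40913729  76.        ]
covedge [516.01155012  44.39337564  67.        ] [612.13150642  25.08080068  67.        ]
tab-gap along y 163.51764827754408 edge 53.7603540025616
[532.00524457  -5.50040763  60.        ]
[577.11168786 -15.30451268  60.        ]
[573.52128952 -29.38081671  60.        ]
[529.25499915 -19.77575374  60.        ]
```

{"op": "send_rows", "data": {"commands": [[[0.09,-0.92,0],[0,0,0.93],50],[[0.09,-0.92,0],[0,0,0.93],50],[[0.09,-0.92,0],[0,0,0.93],50],[[0.09,-0.92,0],[0,0,0.93],50],[[0.09,-0.92,0],[0,0,0.93],50],[[0.09,-0.92,0],[0,0,0.93],50],[[0.09,-0.92,0],[0,0,0.93],50],[[0.09,-0.92,0],[0,0,0.93],50],[[0.09,-0.92,0],[0,0,0.93],50],[[0.09,-0.92,0],[0,0,0.93],50]]}}

```text
time_s: 11.6
eef_pos: [610.3, -239.1, 467.4]
eef_rot: [-0.0, 0.238, 0.971, 0.0]
contact_force: [-0.5, -0.2, 0.7]
opening: 50.1
```

{"op": "send_rows", "data": {"commands": [[[0.06,-0.92,0],[0,0,0.93],50],[[0,0,-1],[0,0,0],50],[[0,0,-1],[0,0,0],50],[[0,0,-1],[0,0,0],50],[[0,0,0],[0,0,0],50],[[0,0,0],[0,0,0],50]]}}

```text
time_s: 12.35
eef_pos: [611.8, -262.0, 393.5]
eef_rot: [0.0, 0.177, 0.984, 0.0]
contact_force: [0.5, -0.3, 0.7]
opening: 50.1
```

```bash
python3 - <<'E'
from h import *
import pickle
s=get_state(); print(s["time_s"],s["eef_pos"],s["contact_force"],s["joint_pos"].round(2))
R=Rn.from_quat(np.r_[s["eef_rot"][1:],s["eef_rot"][0]]).as_matrix(); print("tool y deg",np.degrees(np.arctan2(R[1,1],R[0,1])),R[:,2])
pickle.dump(s,open("s5.pkl","wb"))
im=snapshot("wrist"); cv2.imwrite("pics/w5.png",im[:,:,::-1])
E
```

```text
12.35 [ 611.8353718  -261.98305194  393.48998762] [ 0.4528698  -0.34321248  0.65955683] [ 0.74  0.62 -0.67  1.73  0.46  0.96  1.11]
tool y deg 69.64333355972168 [ 9.58180389e-04  2.61237598e-04 -9.99999507e-01]
```

View pics/w5.png

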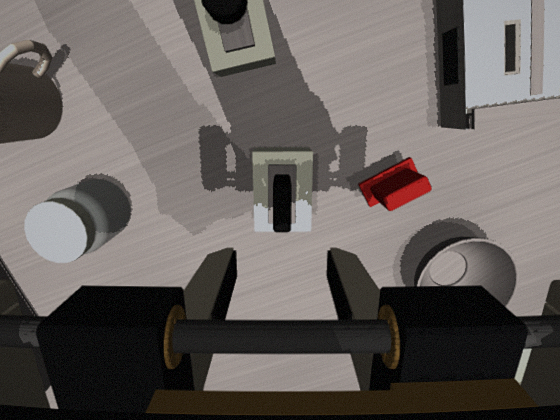

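```bash
python3 - <<'E'
from h import *
import pickle
im=cv2.imread("pics/w5.png")
cv2.imwrite("pics/w5a.png",cv2.resize(im[140:240,240:330],None,fx=6,fy=6,interpolation=cv2.INTER_CUBIC))
s=pickle.load(open("s5.pkl","rb")); C=cam("wrist",s)
print(unproj(C,(282,203),104))
E
```

```text
[ 606.28523624 -260.03822995  104.        ]
```

View pics/w5a.png

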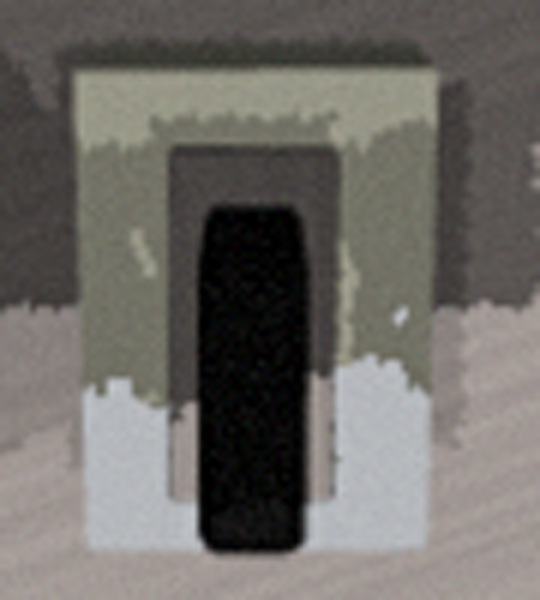

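```bash
python3 - <<'E'
from h import *
import pickle
s=pickle.load(open("s5.pkl","rb")); C=cam("wrist",s)
B=lambda u,v:((u+.5)/6+240-.5,(v+.5)/6+140-.5)
g=lambda hx,hy,z:[[-hx,-hy,z],[-hx,hy,z],[hx,hy,z],[hx,-hy,z]]
q=[B(169,147),B(337,147),B(333,500),B(171,500)]; d=[B(74,70),B(437,70),B(428,550),B(86,550)]
for P,L in [(q,g(30,14,54)),(d,g(42,30,46))]:
    p,r=fit(C,P,L,[610,-260,-.34]); print(p.round(3),r.round(1).tolist())
for a in [(200,552),(302,552)]: print(unproj(C,B(*a),104))
E
```

```text
[ 6.10468e+02 -2.61773e+02 -3.58000e-01] [[-0.4, 0.2], [0.3, 0.3], [0.2, -0.2], [-0.1, -0.3]]
[ 6.10932e+02 -2.61239e+02 -3.53000e-01] [[-0.0, 0.1], [0.1, -0.0], [-0.3, -0.1], [0.2, 0.0]]
[ 627.75921538 -276.45356035  104.        ]
[ 632.93124649 -262.54564927  104.        ]
```

{"op": "send_rows", "data": {"commands": [[[-0.04,0.02,-0.8],[0,0,0],50],[[0,0,-1],[0,0,0],50],[[0,0,-1],[0,0,0],50],[[0,0,-1],[0,0,0],50],[[0,0,-1],[0,0,0],50],[[0,0,-0.6],[0,0,0],50],[[0,0,-0.38],[0,0,0],50],[[0,0,0],[0,0,0],50]]}}

```text
time_s: 13.4
eef_pos: [610.2, -262.2, 247.9]
eef_rot: [-0.0, 0.177, 0.984, 0.0]
contact_force: [-0.4, -0.0, -0.5]
opening: 49.9
```

{"op": "send_rows", "data": {"commands": [[[0,0,0],[0,0,0],25],[[0,0,0],[0,0,0],25],[[0,0,0],[0,0,0],25],[[0,0,0],[0,0,0],12],[[0,0,0],[0,0,0],5],[[0,0,0],[0,0,0],5]]}}

```text
time_s: 14.15
eef_pos: [610.3, -262.1, 248.4]
eef_rot: [0.0, 0.177, 0.984, 0.0]
contact_force: [-0.1, 0.8, 2.4]
opening: 15.7
```

{"op": "send_rows", "data": {"commands": [[[0,0,0.2],[0,0,0],0],[[0,0,0.4],[0,0,0],0],[[0,0,0.6],[0,0,0],0],[[0,0,0.8],[0,0,0],0],[[0,0,1],[0,0,0],0],[[0,0,1],[0,0,0],0],[[0,0,0.6],[0,0,0],0],[[0,0,0],[0,0,0],0]]}}

```text
time_s: 15.15
eef_pos: [610.3, -262.3, 364.8]
eef_rot: [0.001, 0.177, 0.984, -0.0]
contact_force: [0.8, 0.5, -3.3]
opening: 16.0
```

```bash
python3 - <<'E'
from h import *
s=get_state(); print(s["time_s"],s["eef_pos"],s["contact_force"],s["opening"])
cv2.imwrite("pics/w6.png",snapshot("wrist")[:,:,::-1])
E
```

```text
15.15 [ 610.33466227 -262.28229462  364.79199019] [ 0.83445032  0.54435007 -3.27916898] 16.03448281660005
```

View pics/w6.png

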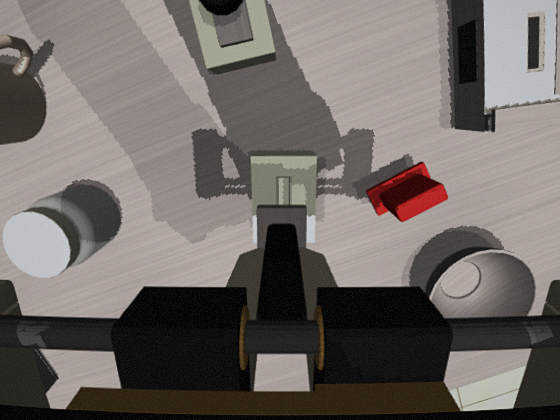

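{"op": "send_rows", "data": {"commands": [[[-0.2,0.9,0],[0,0,0.1],0],[[-0.23,1,0],[0,0,0.1],0],[[-0.23,1,0],[0,0,0.1],0],[[-0.23,1,0],[0,0,0.1],0],[[-0.23,1,0],[0,0,0.1],0],[[-0.23,1,0],[0,0,0.1],0],[[-0.23,1,0],[0,0,0.1],0],[[-0.23,1,0],[0,0,0.1],0],[[-0.23,1,0],[0,0,0.1],0],[[-0.23,0.9,0],[0,0,0.13],0]]}}

```text
time_s: 16.45
eef_pos: [553.0, -15.6, 363.3]
eef_rot: [0.0, 0.105, 0.994, 0.0]
contact_force: [0.6, -0.6, -1.9]
opening: 15.6
```

{"op": "send_rows", "data": {"commands": [[[0,0,-0.8],[0,0,0],0],[[0,0,-0.4],[0,0,0],0],[[0,0,0],[0,0,0],0],[[0,0,0],[0,0,0],0]]}}

```text
time_s: 16.95
eef_pos: [553.6, -17.3, 333.5]
eef_rot: [0.0, 0.106, 0.994, 0.0]
contact_force: [0.6, 1.1, -1.8]
opening: 15.8
```

```bash
python3 - <<'E'
from h import *
import pickle
s=get_state(); print(s["time_s"],s["eef_pos"],s["contact_force"],s["opening"])
R=Rn.from_quat(np.r_[s["eef_rot"][1:],s["eef_rot"][0]]).as_matrix(); print("gauge yaw",np.arctan2(R[1,1],R[0,1])-np.pi/2,R[:,2])
pickle.dump(s,open("s7.pkl","wb"))
cv2.imwrite("pics/w7.png",snapshot("wrist")[:,:,::-1])
im=snapshot("scene")[:,:,::-1]
cv2.imwrite("pics/sc7.png",cv2.resize(im[130:270,180:380],None,fx=4,fy=4,interpolation=cv2.INTER_CUBIC))
E
```

```text
16.95 [553.62098    -17.32330151 333.52620911] [ 0.63591743  1.06807707 -1.8054132 ] 15.83217774106914
gauge yaw -0.21290637669817936 [ 2.99727829e-04  4.37558705e-05 -9.99999954e-01]
```

View pics/w7.png

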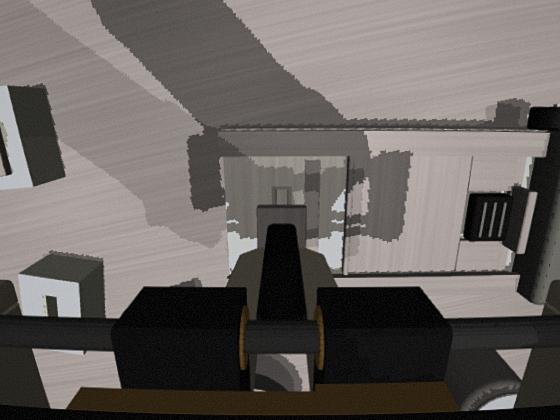

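View pics/sc7.png

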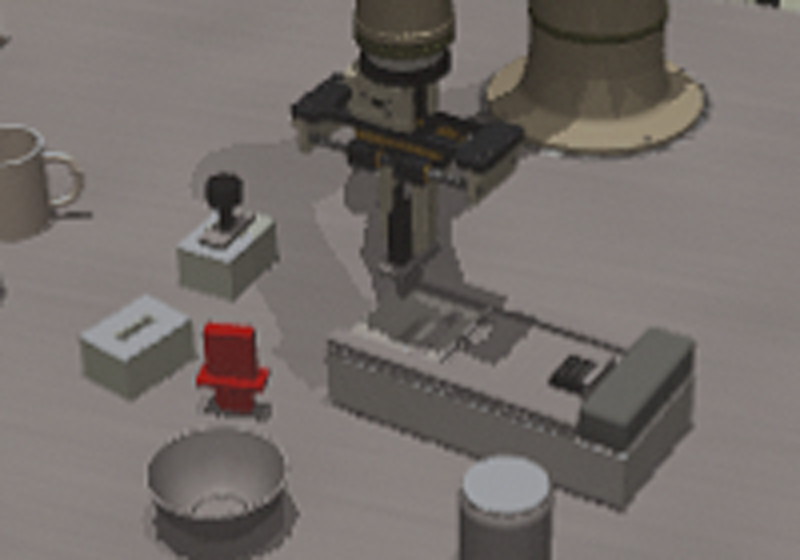

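```bash
python3 - <<'E'
from h import *
import pickle
im=cv2.imread("pics/w7.png")
cv2.imwrite("pics/w7a.png",cv2.resize(im[150:230,230:340],None,fx=7,fy=7,interpolation=cv2.INTER_CUBIC))
E
```

```text
(no output)
```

View pics/w7a.png

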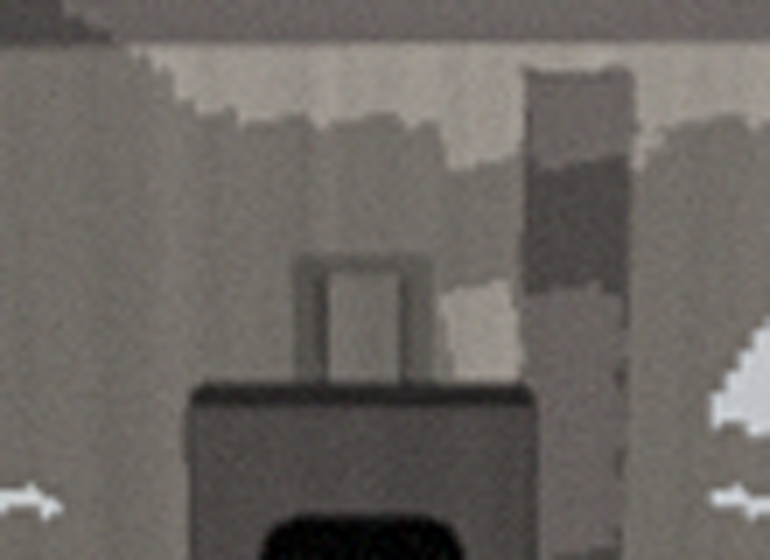

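```bash
python3 - <<'E'
from h import *
import pickle
s=pickle.load(open("s7.pkl","rb")); C=cam("wrist",s)
B=lambda u,v:((u+.5)/7+230-.5,(v+.5)/7+150-.5)
ux=np.array([np.cos(-.213),np.sin(-.213)]);uy=np.array([-ux[1],ux[0]])
for n,p,z in [("slotend-outer",B(365,255),60),("slot inner",B(363,270),57),("plate end under",B(363.5,385),131.2),("plate end top",B(363.5,403),139.2)]:
    w=unproj(C,p,z)[:2]-s["eef_pos"][:2]; print(n,w@ux,w@uy)
E
```

```text
slotend-outer -24.373164455846524 -0.5228836301596059
slot inner -21.973856530206945 -0.7449321519428658
plate end under -28.913291111328228 -0.7859769672659342
plate end top -29.65663372118869 -0.79655138878793
```

{"op": "send_rows", "data": {"commands": [[[-0.06,0.01,-0.6],[0,0,0],0],[[0,0,-0.6],[0,0,0],0],[[0,0,-0.2],[0,0,0],0],[[0,0,-0.15],[0,0,0],0],[[0,0,-0.15],[0,0,0],0],[[0,0,-0.15],[0,0,0],0],[[0,0,0],[0,0,0],0]]}}

```text
time_s: 17.92
eef_pos: [551.9, -17.0, 286.8]
eef_rot: [-0.0, 0.106, 0.994, -0.0]
contact_force: [-0.5, -0.2, -1.4]
opening: 15.7
```

{"op": "send_rows", "data": {"commands": [[[0,0,-0.15],[0,0,0],0],[[0,0,-0.15],[0,0,0],0],[[0,0,-0.15],[0,0,0],0],[[0,0,-0.15],[0,0,0],0],[[0,0,-0.15],[0,0,0],0],[[0,0,-0.1],[0,0,0],0],[[0,0,0],[0,0,0],0]]}}

```text
time_s: 18.8
eef_pos: [551.9, -17.0, 265.5]
eef_rot: [-0.0, 0.106, 0.994, -0.0]
contact_force: [0.7, -0.5, -1.9]
opening: 15.9
```

Expected seat is at TCP z ≈ 262.3, so about 3 mm remains.

{"op": "send_rows", "data": {"commands": [[[0,0,-0.05],[0,0,0],0],[[0,0,-0.04],[0,0,0],0],[[0,0,-0.04],[0,0,0],0],[[0,0,-0.03],[0,0,0],0],[[0,0,0],[0,0,0],0]]}}

```text
time_s: 19.42
eef_pos: [551.9, -16.9, 262.3]
eef_rot: [0.0, 0.106, 0.994, -0.0]
contact_force: [-1.4, -0.8, 6.0]
opening: 15.9
```

{"op": "send_rows", "data": {"commands": [[[0,0,0],[0,0,0],18],[[0,0,0],[0,0,0],24],[[0,0,0],[0,0,0],40],[[0,0,0],[0,0,0],50],[[0,0,0],[0,0,0],50],[[0,0,0.4],[0,0,0],50],[[0,0,0.8],[0,0,0],50],[[0,0,1],[0,0,0],50],[[0,0,1],[0,0,0],50],[[0,0,1],[0,0,0],50]]}}

```text
time_s: 20.68
eef_pos: [551.8, -16.9, 368.2]
eef_rot: [0.0, 0.106, 0.994, 0.0]
contact_force: [0.6, -0.3, -1.0]
opening: 49.9
```

{"op": "send_rows", "data": {"commands": [[[0,0,1],[0,0,0],50],[[0,0,1],[0,0,0],50],[[0,0,0],[0,0,0],50],[[0,0,0],[0,0,0],50]]}}

```text
time_s: 21.18
eef_pos: [551.6, -17.2, 416.5]
eef_rot: [-0.0, 0.106, 0.994, -0.0]
contact_force: [-0.3, -0.5, -0.5]
opening: 50.1
```

```bash
python3 - <<'E'
from h import *
import pickle
s=get_state(); print(s["time_s"],s["eef_pos"],s["contact_force"],s["opening"])
pickle.dump(s,open("s8.pkl","wb"))
cv2.imwrite("pics/w8.png",snapshot("wrist")[:,:,::-1])
im=snapshot("scene")[:,:,::-1]
cv2.imwrite("pics/sc8.png",cv2.resize(im[130:270,180:380],None,fx=4,fy=4,interpolation=cv2.INTER_CUBIC))
E
```

```text
21.175 [551.60167119 -17.19651348 416.49150913] [-0.25338719 -0.47414605 -0.53702317] 50.06393258419953
```

View pics/w8.png

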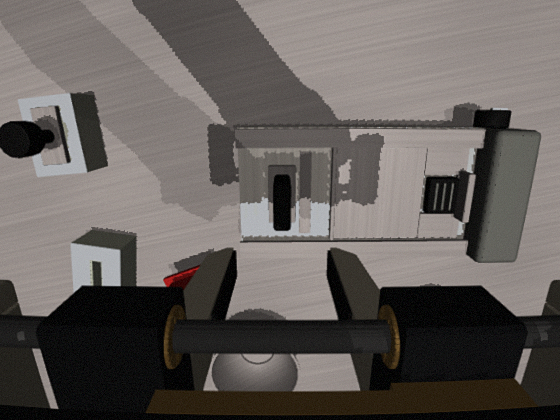

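View pics/sc8.png

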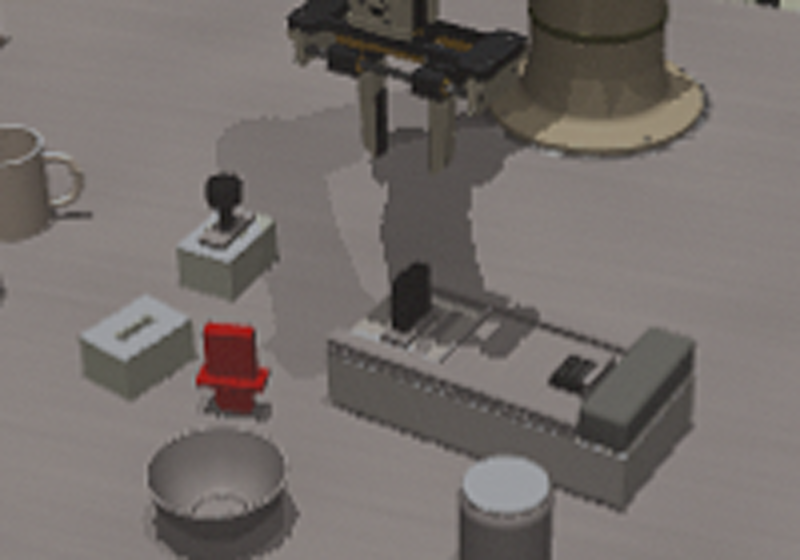

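The wrist view shows the gauge standing in the gap at (283,198) with the cover still open (tab at (442,194)). The scene view shows it upright, and the red look-alike, the round gauge and the bystanders in that view are unmoved. Handing in.

```bash
python3 - <<'E'
from station import *
print(close_job()); print(get_state()["time_s"])
E
```

```text
the job is handed in; nothing more can be done
None
the job is handed in; nothing more can be done
```

I opened the cover fully and left the flat gauge standing in the blade gap. I handed the job in at about 21 s of the 58 s allowed.

- **Cover:** I held the tab about 6 mm down and pushed the rib in one continuous slide until the force rose to about 13 N at the end stop. Afterwards the tab measured 163.5 mm from the gap; fully open should give 164 mm. The cover's trailing edge read about 4 mm further open than expected. I put that down to reading the wrong edge in the picture and went by the tab.
- **Gauge:** I took it from its dock, lined it up over the gap with the wrist camera (a correction of about 1.6 mm), and lowered it in small steps. It met no resistance until the expected seating height (TCP z 262.3 mm), where contact was about 7 N, and only then did I release it.
- **Last pictures:** The gauge stands upright in the gap with the cover still open and the gripper clear. The round gauge, the red look-alike and the bystanders in view were where they started. I did not separately measure how flat the shoulder plate sits; that rests on the height and the contact force.

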